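# Show the damper's hidden code plate to the camera with an inspection mirror

## Task

The code plate on the clamped damper is turned away from the code camera. Take the inspection mirror, draw it forward out of its slot in the tool rack and hold its glass centred above the cross engraved on the stand, level with the code plate, angled so that the camera, which looks at that spot, sees the plate in the mirror. Finish with the mirror still held steady in mid-air at that angle, without hitting the stand or pushing the other tools and loose parts about.

Things in the scene. Friction and masses are not known exactly. Their poses are not given: they have to be found in the camera images.
- mirror: Rectangular inspection mirror, ~120 g, one rigid piece, hung by its collar in a rack slot (which one varies). Origin on the handle's axis at the collar's underside; z up the handle, x the way the glass faces. Above: collar 24 mm wide, 6 thick, then a round handle 18 mm thick up to 110 mm, button to 116. Below: shaft 7 mm thick, then the head, 50 mm wide (y), 64 tall, 63 to 127 mm below the origin.
- mirror_face (a point): Centre of the mirror's glass: 95 mm below the mirror's origin and 4 mm in front (x) of the handle's axis. Same axes as the mirror: x is square to the glass and points out of it. The glass measures 46 by 60 mm.
- rack: Fixed steel rack, origin on the table under its centre, -x its front. Top plate 155 mm above the table, 5 mm thick, with slots at y = -80, 0, +80 mm, 12 mm wide, open to the front: tools hang at x = 0, mouths at x = -40 mm; 17 mm upstand at x = +34 mm. Heads are wider than the slot: raise a tool a few mm, draw it 80 mm forward, only then lift. Foot 100 by 290 mm, 6 mm thick; thin posts at its ends.
- stand: Fixed stand: L-shaped base plate 12 mm thick with an upright clamped damper (46 mm thick, rod top 242 mm above the table), clamp block beyond it, code camera on a post to one side. Origin on the table under the damper's axis, x from the cross to the clamp, z up. In mm here: lens (75, -159, 197), camera up to 125 behind its lens and 265 high, engraved cross (-85, 0), plate's front edge x = -125.
- view (a point): The spot the camera is aimed and focused at, where the centre of the glass belongs (within about 10 mm): above the engraved cross, 85 mm from the damper's axis, 115 mm above the table. Its x axis is the way the glass must face (within about 5 degrees): midway between the directions to lens and code plate, in the stand's frame (0.912, -0.364, 0.187): 22 degrees to the camera's side, 11 degrees up.
- lens (a point): Centre of the camera lens's front glass, 240 mm from view and 82 mm higher; the camera looks from here at view, 20 degrees downwards, passing beside the damper.
- code (a point): Centre of the code plate, a 22 mm square aluminium plate with a dot code on the damper's tube, on the side that faces the cross, 57 mm from view and at the same height.
- magnet: Pick-up magnet hanging in another slot of the rack: the same handle and collar as the mirror, but a straight shaft with a small magnet (14 mm diameter) at its end. Leave it. Origin at its collar's underside.
- pick: Hook pick hanging in another slot of the rack: the same handle and collar, a thin bent hook at its end. Leave it. Origin at its collar's underside.
- bush: Loose rubber bush (ring of 36 mm diameter, 22 mm high) on the stand's base plate. Leave it. Origin under its centre.
- puck: Loose steel disc (38 mm diameter, 14 mm high) on the stand's base plate below the camera. Leave it. Origin under its centre.
- scraper: Loose scraper with a black handle, 220 mm long, lying flat on the table. Leave it.
- brush: Loose wooden brush, 200 mm long, lying on the table. Leave it.
- can: Loose can, 66 mm diameter and 160 mm high, standing on the table. Leave it.
- damper: Loose damper lying on the table, 46 mm thick and 230 mm long. Leave it.
- sander: Loose disc sander standing on its pad (150 mm diameter, 100 mm high). Leave it.

How it is judged (in metres and radians):
On the way:
1. the mirror is held by the gripper and has been drawn forward out of its rack slot (x of mirror in the frame of rack below -0.055 m and contact force between the fingers and mirror above 1 N), for 0.1 s.
At the end, for the whole second after the job is handed in: The fingers still hold the mirror in mid-air, clear of the stand: the centre of its glass is within 12 mm of the viewing spot above the cross, the glass (not the back) faces within 0.09 rad (5 degrees) of midway between lens and code plate, and it is steady (under 20 mm/s and 0.1 rad/s) (distance between mirror_face and view below 0.012 m and angle between the x axis of mirror and the x axis of view, either way round below 0.09 rad and x of code in the frame of mirror above 0.03 m and x of lens in the frame of mirror above 0.15 m and contact force between the fingers and mirror above 1 N and contact force between mirror and stand below 0.2 N and height (world z) of mirror_face above 0.095 m and linear speed of mirror below 0.02 m/s and angular speed of mirror below 0.1 rad/s); the arm keeps its last pose, push and grip.
It fails at once if the stand, its damper or camera was hit (over 4 N) (contact force between any of mirror, the fingers, the arm and stand above 4 N).
It fails at once if another rack tool or a loose part was pushed more than 30 mm (distance of any of magnet, pick, bush, puck, scraper, brush, can, damper, sander from where it was at the start of the episode above 0.03 m).
It also fails if it takes over 38 s, if anything falls off the work surface, if the arm or the gripper's body presses on something with over 40 N, if the wrist force passes 120 N, or if a joint passes its speed limit or range.

## Robot

A 6-joint arm with a two-finger parallel gripper is mounted at the origin on the work surface. World frame = base frame: x ahead of the robot, y to its left, z up, the work surface at z = 0. Lengths are in mm, angles in rad, forces in N, time in s.
With the tool pointing down it reaches from about 300 to 775 mm from the base axis. Payload 14.6 kg.
Tool frame: the origin (TCP) lies where the fingers leave the gripper's body, on its centre line; the fingertips stand 97 mm ahead of it and the grasp point (between the pads) lies ahead of it (grip_depth is the z of the grasp point in the tool frame, in mm); z points along the fingers, y is the line along which they close (so a half turn about z gives the same grasp; the last joint's range is limited). The gripper opens to 94 mm and grips with 3 to 60 N. Pads are 16 mm wide; open, the fingers measure 119 mm over their backs; the gripper's body (75 mm by 177 mm) begins 78 mm behind the grasp point.
Start: joints at [1.27, 0.3, 1.521, -0, 1.321, -0.067], TCP at [127.42, 535.027, 302.646] pointing down, gripper open.
Joint ranges: [-3.03, 3.03], [-0.79, 2.21], [0.23, 2.52], [-1.04, 4.18], [0, 3.07], [-2.55, 2.55]. Speed limits (rad/s): [2.22, 2.22, 2.57, 3.14, 3.14, 3.14].

## Interface

Orientations are given as [roll, pitch, yaw] about the fixed x, y, z axes, in that order (R = Rz(yaw) Ry(pitch) Rx(roll)).
In Python, from cell import read_state, camera, sign_off, regions_of, spot_point, grip_depth gives the robot as it stands. The module is installed in compiled form; this text tells all that it offers.
- The arm moves only by the tool send_rows, never from a script. Its argument "series" is a list of rows, each a list of 3 entries, a list of its own where there are three numbers: the shift along the world's x, y, z in mm, then the turn about the world's z in degrees, then the closure, from -1 (fully open) to 1 (shut), so that 0 is half open. A call has 1 to 12 rows; each row shifts and turns the commanded pose from where the row before left it; what a row does not reach is not made up. A row lasts 1/10 s, in which the tool goes at most 50 mm and 8.59 degrees, less where a joint would pass 70% of its speed; a pose out of reach is approached as far as the arm can. A call is refused whole if a number of a shift passes 50 or a number of a turn 8.59, either way. A call with a gripper value outside its range is refused whole. The fingers move at their own pace and stop on an object; "squeeze" is the grip in N (left out, the last holds). Time passes only in rows, so rows that do not move let the fingers close. It gives the time, the measured TCP pose, the force, the opening and the grip force at its end, in the units of the state.
- read_state(): the state, without advancing time (a new reading comes with each control period).
- camera(name): name is "side" or "top" or "wrist"; returns a dict with "color" (400x640x3 uint8, blue, green, red), "fx", "fy", "cx", "cy" (pixels), "camera_from_world" (4x4, takes a point from world to camera coordinates). Camera axes: x right, y down, z forward; pixel columns grow to the right and rows downward; lengths in mm; the calibration is good to about 2 mm. A picture is of the moment at which its call begins. There is no depth.
- sign_off(): hands the job in; it is judged then, once.
Trained networks look in a picture, given as the dict that the camera call returned (one of the last four; its "shot" number tells which), for a name from the list of things; names that differ only in an ending like _2 or _b are one class to them, and where a whole thing is asked for, a point or a joint stands for the part that bears it (a point fixed in the world has none). Each returns a list of dicts, best first, with "confidence" (0 to 1); they miss things now and then, are a little off and sometimes report something else, mostly with a low value. They report only what shows in the picture. A call takes as long as a camera call.
- regions_of(thing, picture): "mask" (400x640 bool, what is visible of it).
- spot_point(thing, picture): "point" ([x, y, z] in mm, in the coordinates of the camera as it stood for that picture, good to about 4 mm: a listed point, or the origin of a listed thing).
The state is a dict: "clock": time; "joints": joint angles; "qd": joint speeds; "effort": joint torques, N m; "eef_pos": TCP position; "eef_rot": TCP orientation; "wrist_force": force on the tool from outside, world axes, zero at the start; "moment": the same for the moment, N m; "finger_gap": finger opening in mm; "finger_force": force on a finger pad.
Only numpy, scipy, OpenCV 4.12 (cv2) and the standard library are available. Lean on these libraries where they do the work, as an engineer would, in place of code of your own. Each camera call takes 0.05 s, during which the arm holds its last target. There are 200 camera calls.

## Working session

There is one attempt and no reset: what is moved stays moved. The work goes in short steps, Python scripts to look and compute and a tool call to move; the robot and the scene stay as the last step left them, time stands still between calls to the robot, and variables do not carry over. Pictures are saved under pics/ and viewed, at most 10 in all, crops included, and the job is handed in when it is done.

Besides the shell and the picture viewer there is one more tool, called as name([rows], argument=value, ...), one row to a line, values as JSON. send_rows: Moves the arm, as the interface text tells. Its arguments: {"type":"object","properties":{"series":{"type":"array"},"squeeze":{"type":"number"}},"required":["series"]}

```bash
mkdir -p pics; cat > h.py <<'E'
import numpy as np, cv2
from cell import *
def w(p,pic):
    return (np.linalg.inv(pic["camera_from_world"])@np.r_[p,1])[:3]
def px(P,pic):
    c=(pic["camera_from_world"]@np.r_[P,1])[:3]; return np.array([pic["fx"]*c[0]/c[2]+pic["cx"],pic["fy"]*c[1]/c[2]+pic["cy"]])
E
python3 - <<'E'
from h import *
s=read_state(); print(s, grip_depth if not callable(grip_depth) else grip_depth())
for c in ["side","top","wrist"]:
    p=camera(c); cv2.imwrite(f"pics/{c}0.png",p["color"])
    print(c, np.round(w([0,0,0],p)))
    for t in ["mirror","mirror_face","rack","stand","view","lens","code","magnet","pick","bush","puck","can","sander","damper"]:
        r=spot_point(t,p)
        print(t,[(np.round(w(d["point"],p)).tolist(),round(d["confidence"],2)) for d in r[:2]])
E
```

```text
{'clock': 0.0, 'joints': array([ 1.27039068e+00,  3.00490288e-01,  1.52159448e+00,  2.16122419e-05,
        1.32064968e+00, -6.66042678e-02]), 'qd': array([ 6.04844841e-04,  1.68746672e-03,  4.87409420e-04, -6.18381403e-04,
        1.57380413e-05,  3.45770586e-04]), 'effort': array([ 2.18268862e-03, -5.31809771e+01, -3.52741814e+01,  7.09030358e-02,
        2.42699473e-02, -6.88259024e-05]), 'eef_pos': array([127.38115443, 534.89723449, 302.0700584 ]), 'eef_rot': array([-3.14045478e+00, -9.68793946e-05,  2.90778586e+00]), 'wrist_force': array([ 0.57384038, -0.09664757, -0.69815746]), 'moment': array([-0.03069976,  0.01979332, -0.00264155]), 'finger_force': 0.0, 'finger_gap': 93.92253873884022} 78.39999999999999
side [441. 828. 802.]
mirror [([547.0, 303.0, 155.0], 0.63)]
mirror_face []
rack [([548.0, 302.0, -0.0], 0.62)]
stand [([600.0, -135.0, -4.0], 0.81)]
view [([643.0, -223.0, 16.0], 0.59)]
lens [([706.0, -276.0, 196.0], 0.7), ([780.0, 79.0, -3.0], 0.54)]
code [([573.0, -142.0, 114.0], 0.75)]
magnet [([590.0, 232.0, 156.0], 0.78)]
pick [([503.0, 372.0, 148.0], 0.63), ([361.0, 72.
[... 324 characters left out ...]
63.0], 0.72)]
rack [([550.0, 301.0, -1.0], 0.66)]
stand [([598.0, -137.0, 1.0], 0.57)]
view [([516.0, -152.0, 113.0], 0.79)]
lens [([707.0, -274.0, 199.0], 0.77), ([552.0, 301.0, 65.0], 0.65)]
code [([571.0, -141.0, 112.0], 0.86)]
magnet [([590.0, 232.0, 158.0], 0.67), ([554.0, 302.0, 151.0], 0.32)]
pick [([514.0, 365.0, 150.0], 0.48)]
bush [([569.0, -92.0, 6.0], 0.6)]
puck [([651.0, -221.0, 12.0], 0.48)]
can [([788.0, 80.0, -2.0], 0.57), ([547.0, 299.0, -4.0], 0.15)]
sander [([312.0, -454.0, -1.0], 0.86)]
damper [([614.0, -508.0, -1.0], 0.67)]
wrist [ 52. 553. 385.]
mirror []
mirror_face []
rack []
stand []
view []
lens []
code []
magnet []
pick []
bush []
puck []
can []
sander []
damper []
```

View pics/side0.png

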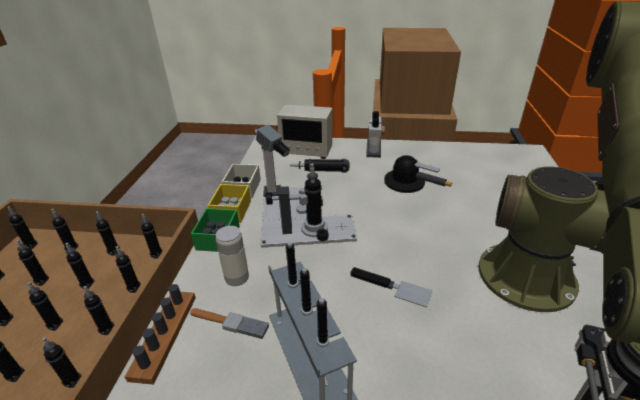

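View pics/top0.png

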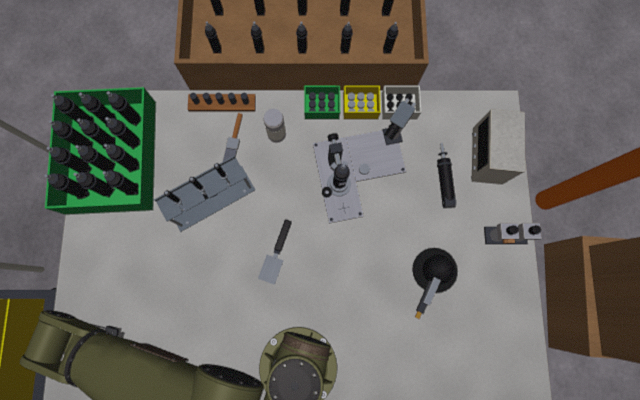

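```bash
python3 - <<'E'
import cv2,numpy as np
a=cv2.imread("pics/side0.png")[225:400,245:375]; b=cv2.imread("pics/top0.png")[145:240,145:265]
a=cv2.resize(a,None,fx=3.4,fy=3.4,interpolation=2)[:595]; b=cv2.resize(b,None,fx=2.9,fy=2.9,interpolation=2)
o=np.zeros((600,800,3),np.uint8); o[:a.shape[0],:a.shape[1]]=a; o[:b.shape[0],445:445+b.shape[1]]=b
cv2.imwrite("pics/c0.png",o)
E
```

```text
(no output)
```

View pics/c0.png

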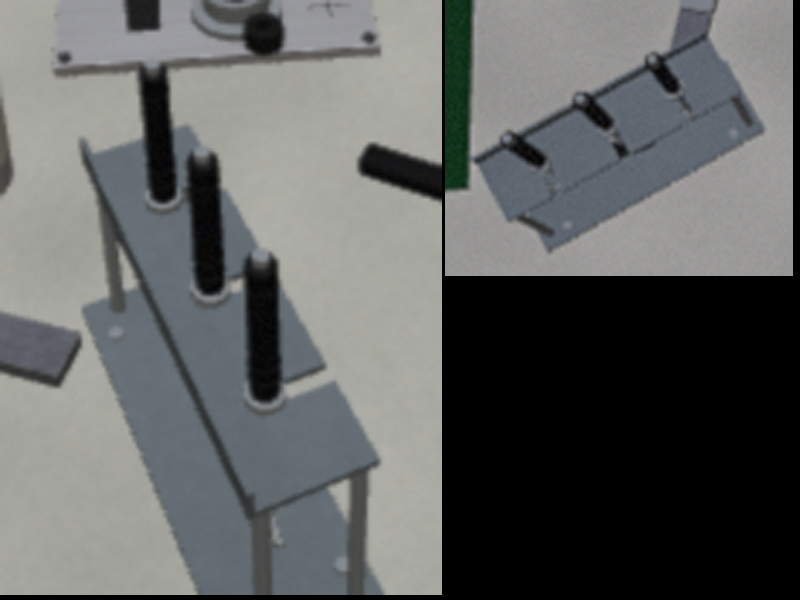

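```bash
python3 - <<'E'
from h import *
p=camera("wrist"); M=p["camera_from_world"]; print(np.round(M,3),p["fx"],p["cx"])
p=camera("side")
for t in ["scraper","brush"]:
    for d in spot_point(t,p)[:2]: print(t,np.round(w(d["point"],p)),d["confidence"])
E
```

```text
[[ 2.32000e-01  9.73000e-01 -1.00000e-03 -5.49507e+02]
 [ 9.37000e-01 -2.24000e-01  2.68000e-01 -2.82730e+01]
 [ 2.60000e-01 -6.30000e-02 -9.63000e-01  3.92331e+02]
 [ 0.00000e+00  0.00000e+00  0.00000e+00  1.00000e+00]] 325.63422034896655 318.7790399495627
scraper [365.  72.  -1.] 0.72
scraper [761. 236.  -0.] 0.64
brush [761. 234.   1.] 0.58
```

send_rows([
  [[29, -27, -5], 4, -1],
  [[29, -27, -5], 4, -1],
  [[29, -27, -5], 4, -1],
  [[29, -27, -5], 4, -1],
  [[29, -27, -5], 4, -1],
  [[29, -27, -5], 4, -1],
  [[29, -27, -5], 4, -1],
  [[29, -27, -5], 4, -1],
  [[29, -27, -5], 4, -1],
  [[29, -27, -5], 4, -1],
  [[27, -25, -5], 4, -1],
  [[0, 0, 0], 0, -1],
])

```text
clock: 3.65
eef_pos: [446.5, 237.5, 247.0]
eef_rot: [-3.141, -0.001, -2.609]
wrist_force: [-0.5, 0.7, -0.2]
finger_gap: 93.9
finger_force: 0.0
```

```bash
cat > look.py <<'E'
from h import *
import sys
s=read_state(); print(s["clock"],s["eef_pos"].round(1),s["eef_rot"].round(3),s["joints"].round(2),s["wrist_force"].round(1),s["finger_gap"],s["finger_force"])
for c in sys.argv[2].split(","):
    p=camera(c); cv2.imwrite(f"pics/{c}{sys.argv[1]}.png",p["color"])
    for t in sys.argv[3:]:
        print(c,t,[(w(d["point"],p).round(1).tolist(),round(d["confidence"],2)) for d in spot_point(t,p)[:2]])
E
python3 look.py 1 wrist,side,top mirror mirror_face rack magnet pick
```

```text
3.65 [446.5 237.5 247. ] [-3.141e+00 -1.000e-03 -2.609e+00] [ 0.42  0.26  1.71 -0.    1.17 -1.69] [-0.5  0.7 -0.2] 93.94847568602813 0.0
wrist mirror []
wrist mirror_face [([551.2, 302.9, 63.2], 0.68)]
wrist rack [([547.6, 299.0, 2.2], 0.98)]
wrist magnet [([368.6, 67.9, -2.6], 0.49)]
wrist pick []
side mirror [([545.3, 300.9, 155.7], 0.68), ([703.7, -279.4, 196.4], 0.43)]
side mirror_face []
side rack [([551.1, 301.1, 4.2], 0.65)]
side magnet [([587.0, 233.4, 158.7], 0.68)]
side pick [([505.4, 371.1, 153.4], 0.73)]
top mirror [([570.1, -141.0, 112.3], 0.57), ([551.5, 302.0, 153.2], 0.53)]
top mirror_face []
top rack [([550.0, 298.6, -1.1], 0.89)]
top magnet [([589.4, 233.0, 156.0], 0.44)]
top pick [([513.8, 368.9, 150.2], 0.47)]
```

View pics/wrist1.png

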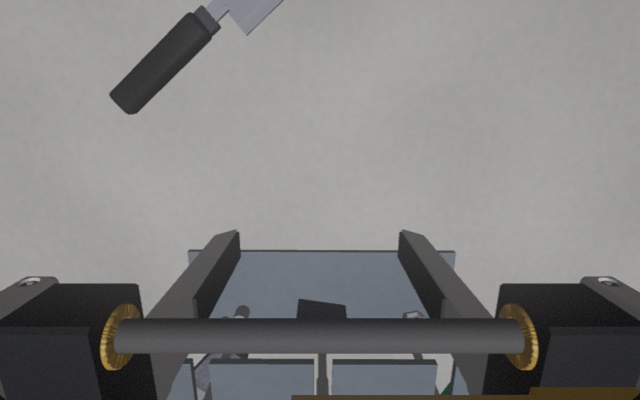

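send_rows([
  [[-16, -10, 40], 0, -1],
  [[-16, -10, 40], 0, -1],
  [[-10, -6, 20], 0, -1],
  [[0, 0, 0], 0, -1],
])

```text
clock: 4.95
eef_pos: [402.2, 213.8, 350.5]
eef_rot: [-3.141, 0.005, -2.608]
wrist_force: [0.1, -0.0, -0.4]
finger_gap: 94.0
finger_force: 0.0
```

```bash
python3 look.py 2 wrist mirror mirror_face rack magnet pick; python3 -c "
import cv2
a=cv2.imread('pics/wrist2.png');cv2.imwrite('pics/c2.png',cv2.resize(a[230:380,220:420],None,fx=4,fy=4,interpolation=2))"
```

```text
4.95 [402.2 213.8 350.5] [-3.141  0.005 -2.608] [ 0.41  0.05  1.7   0.    1.38 -1.7 ] [ 0.1 -0.  -0.4] 94.04051097602009 0.0
wrist mirror [([552.0, 303.1, 154.4], 0.78)]
wrist mirror_face [([551.9, 304.9, 62.5], 0.66)]
wrist rack [([548.7, 300.3, -0.7], 0.75), ([552.3, 304.6, 62.2], 0.39)]
wrist magnet [([589.3, 228.7, 152.8], 0.73)]
wrist pick [([512.5, 372.6, 155.1], 0.66)]
```

View pics/c2.png

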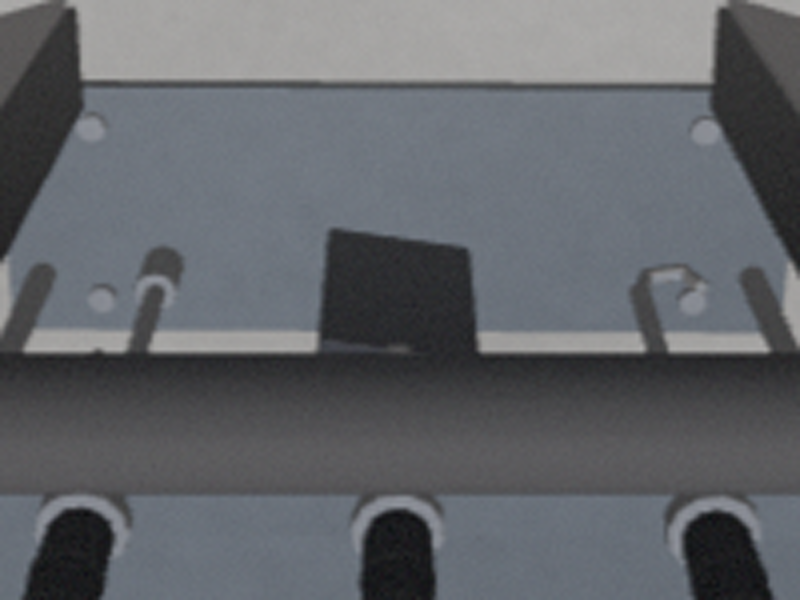

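send_rows([
  [[0, 0, 40], 0, -1],
  [[0, 0, 40], 0, -1],
  [[0, 0, 30], 0, -1],
  [[0, 0, 0], 0, -1],
])

```text
clock: 5.65
eef_pos: [402.9, 214.3, 460.5]
eef_rot: [-3.141, 0.005, -2.607]
wrist_force: [0.2, 0.0, 0.4]
finger_gap: 94.1
finger_force: 0.0
```

```bash
python3 look.py 3 wrist mirror mirror_face; python3 - <<'E'
from h import *
p=camera("wrist"); M=p["camera_from_world"]
cv2.imwrite('pics/c3.png',cv2.resize(p["color"][200:320,240:400],None,fx=5,fy=5,interpolation=2))
y=np.deg2rad(30.5);X=np.array([np.cos(y),np.sin(y)]);Y=np.array([-X[1],X[0]])
for z in (28,60,92):
  for s in (-25,25):
    print(z,s,((px(np.r_[np.array([550.5,302])+s*Y,z],p)-[240,200])*5).round())
E
```

```text
5.65 [402.9 214.3 460.5] [-3.141  0.005 -2.607] [ 0.41  0.01  1.49  0.    1.63 -1.7 ] [0.2 0.  0.4] 94.09063223472324 0.0
wrist mirror [([551.2, 301.9, 154.2], 0.63)]
wrist mirror_face [([547.5, 300.7, 64.0], 0.8)]
28 -25 [324. 298.]
28 25 [470. 299.]
60 -25 [320. 342.]
60 25 [474. 343.]
92 -25 [316. 392.]
92 25 [479. 392.]
```

View pics/c3.png

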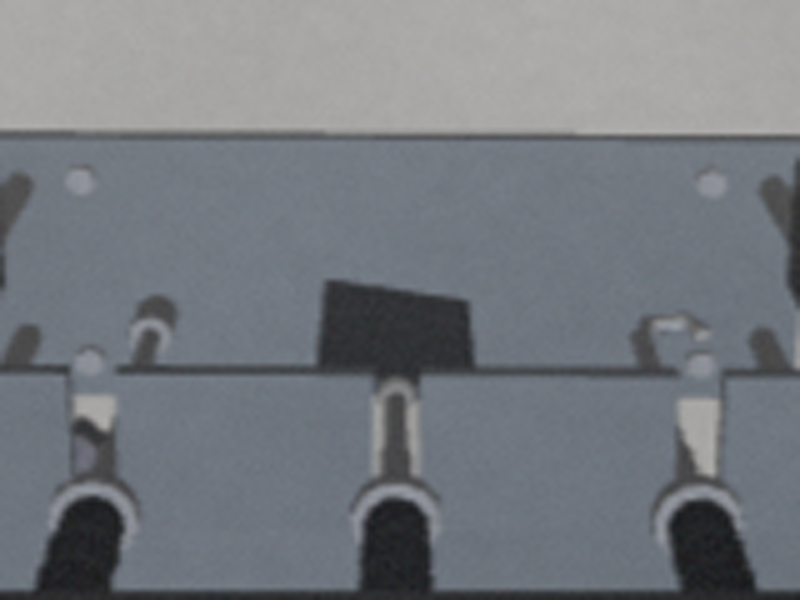

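```bash
python3 - <<'E'
from h import *
p=camera("wrist"); M=p["camera_from_world"]; Mi=np.linalg.inv(M)
def ray(u,v,z):
    d=Mi[:3,:3]@[(u-p["cx"])/p["fx"],(v-p["cy"])/p["fy"],1]; o=Mi[:3,3]; return o+d*(z-o[2])/d[2]
a=ray(240+327/5,200+281/5,28);b=ray(240+470/5,200+302/5,28)
print(a,b,np.linalg.norm(a-b),np.degrees(np.arctan2(*(b-a)[1::-1])), (a+b)/2)
g=p["color"]; print(g[254:276:2,300:340:2].mean(2).astype(int)); print(g[262:272,308:330].mean((0,1)))
for t in ("mirror","mirror_face"):
    r=regions_of(t,p); print(t,[(d["confidence"],d["mask"].sum(),np.argwhere(d["mask"]).min(0),np.argwhere(d["mask"]).max(0)) for d in r])
E
```

```text
[556.78448082 277.86107207  28.        ] [538.63644246 324.05625289  28.        ] 49.63210682275134 111.44766284640407 [547.71046164 300.95866248  28.        ]
[[119 121 122 122 122 121 120 120 122 121 122 119 120 120 119 118 120 119
  120 120]
 [118 119 109  75  78 101 120 117 121 121 121 120 120 119 120 119 118 117
  119 117]
 [121 119  96  51  52  53  54  55  56  60  72  97 114 117 117 120 121 120
  118 120]
 [120 120  89  51  53  50  49  50  50  52  53  51  49  51  54  58  65 112
  118 120]
 [121 120  87  49  49  47  51  55  51  52  49  52  53  51  54  47  52 108
  121 120]
 [121 119  74  51  54  49  51  51  50  51  54  47  50  54  48  53  48 106
  120 120]
 [121 120  72  51  47  48  50  48  51  53  50  51  50  49  51  50  50  94
  120 120]
 [116 118  63  45  53  50  48  52  49  50  50  49  50  53  47  50  48  80
  120 120]
 [119 118  56  51  46  50  46  47  48  50  51  51  52  51  51  49  52  74
  119 116]
 [118 117  51  51  50  54  49  50  50  50  44  46  49  53  46  48  48  66
  116 115]
 [ 71  72  72  72  72  70  72  65  49  49  50  46  65  71  70  67  68  64
   69  71]]
[52.82727273 50.1        48.88181818]
mirror [(0.66, np.int64(1210), array([256, 303]), array([372, 334]))]
mirror_face [(0.65, np.int64(1156), array([257, 303]), array([371, 334])), (0.33, np.int64(16352), array([60,  0]), array([262, 124]))]
```

send_rows([
  [[29.5, 17.6, -13], -1.84, 0],
  [[29.5, 17.6, -13], -1.84, 0],
  [[29.5, 17.6, -13], -1.84, 0],
  [[29.5, 17.6, -13], -1.84, 0],
  [[29.5, 17.6, -13], -1.84, 0],
  [[0, 0, 0], 0, 0],
  [[0, 0, 0], 0, 0],
])

```text
clock: 6.7
eef_pos: [550.0, 302.1, 391.3]
eef_rot: [-3.141, -0.002, -2.768]
wrist_force: [-0.9, -0.4, -0.7]
finger_gap: 47.1
finger_force: 0.0
```

```bash
python3 look.py 4 side,top,wrist mirror mirror_face rack; python3 - <<'E'
from h import *
p=camera("wrist"); print(px([550.5,302.3,271],p),px([550.5,302.3,161],p))
for d in regions_of("mirror",p)[:2]:
    m=d["mask"]; a=np.argwhere(m); print(d["confidence"],m.sum(),a.min(0),a.max(0),a.mean(0))
cv2.imwrite("pics/w4.png",np.vstack([p["color"],cv2.imread("pics/side4.png")[200:400]]))
E
```

```text
6.7 [550.  302.1 391.3] [-3.141e+00 -2.000e-03 -2.768e+00] [ 0.44  0.44  1.13 -0.    1.57 -1.5 ] [-0.9 -0.4 -0.7] 47.064966811206574 0.0
side mirror [([547.9, 301.7, 155.1], 0.57)]
side mirror_face [([547.9, 301.1, 155.4], 0.67)]
side rack [([551.3, 302.8, -2.0], 0.63)]
top mirror [([611.9, -508.0, 2.4], 0.19)]
top mirror_face [([597.7, -137.2, -1.5], 0.46)]
top rack [([547.9, 299.7, -1.6], 0.6)]
wrist mirror [([552.8, 303.1, 155.7], 0.58)]
wrist mirror_face [([551.0, 301.5, 62.7], 0.69)]
wrist rack [([550.4, 300.5, 1.6], 0.83)]
[319.84271897 229.48744661] [319.53399485 189.7274804 ]
0.74 1460 [164 305] [236 331] [203.30342466 317.70890411]
```

View pics/w4.png

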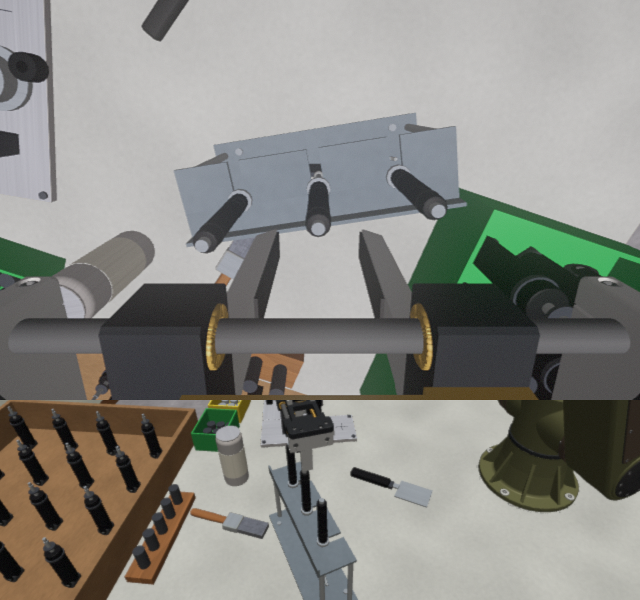

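send_rows([
  [[0, 0, -30], 0, 0],
  [[0, 0, -30], 0, 0],
  [[0, 0, -25], 0, 0],
  [[0, 0, -13], 0, 0],
  [[0, 0, 0], 0, 1],
  [[0, 0, 0], 0, 1],
  [[0, 0, 0], 0, 1],
  [[0, 0, 0], 0, 1],
  [[0, 0, 0], 0, 1],
  [[0, 0, 0], 0, 1],
], squeeze=30)

```text
clock: 8.4
eef_pos: [550.1, 302.1, 295.8]
eef_rot: [3.141, 0.002, -2.768]
wrist_force: [-0.9, 0.1, 6.6]
finger_gap: 17.6
finger_force: 30.0
```

send_rows([
  [[0, 0, 3], 0, 1],
  [[0, 0, 3], 0, 1],
  [[0, 0, 0], 0, 1],
  [[-8, -4.7, 0], 0, 1],
  [[-13, -7.65, 0], 0, 1],
  [[-13, -7.65, 0], 0, 1],
  [[-13, -7.65, 0], 0, 1],
  [[-13, -7.65, 0], 0, 1],
  [[-13, -7.65, 0], 0, 1],
  [[0, 0, 0], 0, 1],
])

```text
clock: 9.4
eef_pos: [476.1, 258.6, 300.9]
eef_rot: [-3.142, -0.0, -2.768]
wrist_force: [1.2, -0.3, -0.7]
finger_gap: 17.6
finger_force: 30.0
```

```bash
python3 look.py 5 side,top,wrist mirror mirror_face rack magnet pick
```

```text
9.4 [476.1 258.6 300.9] [-3.142 -0.    -2.768] [ 0.43  0.28  1.55 -0.    1.31 -1.51] [ 1.2 -0.3 -0.7] 17.551665170686192 29.997644126415253
side mirror [([472.4, 258.8, 156.8], 0.68), ([365.3, 71.2, 0.0], 0.66)]
side mirror_face [([482.0, 258.1, 66.6], 0.75)]
side rack [([551.8, 303.5, -2.1], 0.64)]
side magnet [([587.1, 230.3, 157.8], 0.78), ([702.7, -277.3, 197.8], 0.16)]
side pick [([508.4, 372.9, 153.0], 0.74)]
top mirror [([478.1, 258.5, 156.8], 0.47), ([761.4, 234.6, -0.4], 0.22)]
top mirror_face [([478.7, 259.1, 65.5], 0.6)]
top rack [([550.0, 301.8, 0.1], 0.56)]
top magnet [([594.8, 233.3, 155.9], 0.44)]
top pick [([513.1, -151.7, 113.1], 0.72), ([570.8, -140.2, 112.8], 0.33)]
wrist mirror [([479.8, 260.3, 160.3], 0.7)]
wrist mirror_face [([475.7, 262.2, 67.5], 0.6)]
wrist rack [([547.3, 300.8, -0.4], 0.6)]
wrist magnet []
wrist pick []
```

send_rows([
  [[0, 0, 20], 0, 1],
  [[-8, -5, 20], 0, 1],
  [[-10, -6, 20], 0, 1],
  [[-11, -7, 20], -8.5, 1],
  [[-11, -7, 12], -8.5, 1],
  [[0, 0, 0], -8.5, 1],
  [[0, 0, 0], -8.5, 1],
  [[0, 0, 0], -8.5, 1],
  [[0, 0, 0], -8.5, 1],
  [[0, 0, 0], -8.5, 1],
  [[0, 0, 0], -8.5, 1],
  [[0, 0, 0], -8.5, 1],
])

```text
clock: 11.5
eef_pos: [436.9, 234.1, 392.7]
eef_rot: [3.142, 0.0, 2.174]
wrist_force: [-0.3, -0.3, -0.7]
finger_gap: 17.8
finger_force: 30.0
```

send_rows([
  [[0, 0, 0], -8.5, 1],
  [[0, 0, 0], -8.5, 1],
  [[0, 0, 0], -8.5, 1],
  [[0, 0, 0], -8.5, 1],
  [[0, 0, 0], -8.5, 1],
  [[0, 0, 0], -8.5, 1],
  [[0, 0, 0], -8.5, 1],
  [[0, 0, 0], -8.5, 1],
  [[0, 0, 0], -8.5, 1],
  [[0, 0, 0], -8.5, 1],
  [[0, 0, 0], -7, 1],
  [[0, 0, 0], 0, 1],
])

```text
clock: 12.7
eef_pos: [436.9, 234.1, 392.7]
eef_rot: [3.142, -0.0, 0.572]
wrist_force: [-0.6, -0.7, -1.4]
finger_gap: 17.3
finger_force: 30.0
```

```bash
python3 look.py 6 side,top,wrist mirror mirror_face rack; python3 - <<'E'
import cv2,numpy as np
from h import *
p=camera("top"); s=read_state()["eef_pos"]; u,v=px(np.r_[s[:2],170],p).astype(int)
a=cv2.resize(p["color"][v-45:v+45,u-50:u+50],(400,360),interpolation=2)
p=camera("side"); u,v=px(np.r_[s[:2],170],p).astype(int)
b=cv2.resize(p["color"][max(v-90,0):v+90,u-100:u+100],(400,360),interpolation=2)
cv2.imwrite("pics/c6.png",np.hstack([a,b]))
E
```

```text
12.7 [436.9 234.1 392.7] [ 3.142 -0.     0.572] [ 0.42  0.12  1.53 -0.    1.49  1.42] [-0.6 -0.7 -1.4] 17.2664246009629 29.99898612499237
side mirror [([435.8, 235.3, 247.6], 0.66)]
side mirror_face [([436.4, 229.4, 156.2], 0.97)]
side rack [([550.4, 301.3, -0.1], 0.94)]
top mirror [([613.1, -505.2, 2.1], 0.63), ([438.5, 239.0, 248.7], 0.45)]
top mirror_face [([433.0, 233.0, 159.4], 0.58), ([514.9, -150.4, 116.2], 0.58)]
top rack [([546.8, 300.9, -1.0], 0.75), ([649.5, -225.6, 12.2], 0.41)]
wrist mirror [([439.0, 238.8, 252.9], 0.6)]
wrist mirror_face [([432.0, 233.3, 157.6], 0.74)]
wrist rack [([546.1, 304.6, 0.9], 0.61), ([370.0, 70.2, 1.5], 0.38)]
```

View pics/c6.png

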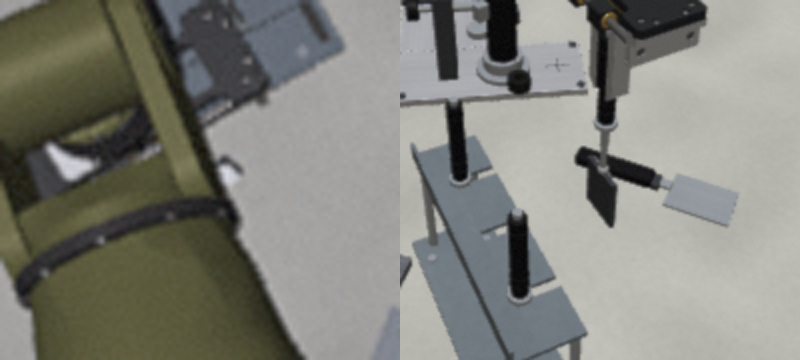

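send_rows([
  [[18.1, 10.65, 0], -2.3, 1],
  [[18.1, 10.65, 0], 0, 1],
  [[18.1, 10.65, 0], 0, 1],
  [[18.1, 10.65, 0], 0, 1],
  [[3.5, 2.06, 0], 0, 1],
  [[3.5, 2.06, 0], 0, 1],
  [[3.5, 2.06, 0], 0, 1],
  [[3.5, 2.06, 0], 0, 1],
  [[3.5, 2.06, 0], 0, 1],
  [[0, 0, 0], 0, 1],
], squeeze=20)

```text
clock: 14.4
eef_pos: [527.0, 287.1, 392.8]
eef_rot: [3.142, -0.0, 0.534]
wrist_force: [-2.2, -1.7, -1.2]
finger_gap: 17.8
finger_force: 20.0
```

send_rows([
  [[3.5, 2.06, 0], 0, 1],
  [[3.5, 2.06, 0], 0, 1],
  [[3.5, 2.06, 0], 0, 1],
  [[0, 0, 0], 0, 1],
])

```text
clock: 14.8
eef_pos: [537.7, 293.4, 392.6]
eef_rot: [3.142, -0.0, 0.534]
wrist_force: [-1.9, -0.9, -0.6]
finger_gap: 17.5
finger_force: 20.0
```

```bash
python3 look.py 7 side,top,wrist mirror mirror_face magnet pick
```

```text
14.8 [537.7 293.4 392.6] [ 3.142 -0.     0.534] [0.44 0.4  1.18 0.   1.56 1.48] [-1.9 -0.9 -0.6] 17.535249390901022 19.999860227108
side mirror [([521.8, 286.1, 252.1], 0.72), ([701.8, -276.5, 198.8], 0.48)]
side mirror_face [([512.2, 274.5, 157.6], 0.94)]
side magnet [([588.2, 230.9, 156.5], 0.74), ([305.4, -451.9, 1.4], 0.47)]
side pick [([506.3, 371.8, 149.3], 0.91)]
top mirror [([308.7, -451.9, -2.3], 0.43)]
top mirror_face [([508.3, 277.3, 160.3], 0.62), ([515.1, -150.2, 110.8], 0.43)]
top magnet [([590.4, 233.0, 156.7], 0.42)]
top pick []
wrist mirror [([526.0, 284.7, 253.4], 0.84)]
wrist mirror_face [([508.6, 276.2, 164.5], 0.68)]
wrist magnet [([592.4, 225.9, 151.9], 0.95)]
wrist pick [([508.8, 371.2, 159.6], 0.9)]
```

send_rows([
  [[-8, -4.7, 0], 0, 1],
  [[-18, -10.6, 0], 0, 1],
  [[-18, -10.6, 0], 0, 1],
  [[-18, -10.6, 0], 0, 1],
  [[-16, -9.5, 0], 0, 1],
  [[0, 0, 0], 0, 1],
], squeeze=55)

```text
clock: 16.15
eef_pos: [458.3, 246.6, 393.4]
eef_rot: [3.141, -0.001, 0.534]
wrist_force: [0.1, -0.1, -1.1]
finger_gap: 17.3
finger_force: 55.0
```

```bash
cat > tilt.py <<'E'
from h import *
import collections
A=collections.defaultdict(list)
for k in range(2):
    for c in ("side","wrist","top"):
        p=camera(c)
        s=read_state(); g=s["eef_pos"]-[0,0,78.4]; yw=s["eef_rot"][2]; R=np.array([[np.cos(yw),np.sin(yw),0],[-np.sin(yw),np.cos(yw),0],[0,0,1]])
        for t in ("mirror","mirror_face"):
            for d in spot_point(t,p):
                q=R@(w(d["point"],p)-g)
                if np.linalg.norm(q)<200: print(c,t,q.round(1),round(d["confidence"],2)); A[t].append(q); break
m={t:np.median(v,0) for t,v in A.items()}; print(m)
print(s["clock"],s["eef_pos"].round(1),np.degrees(s["eef_rot"]).round(1), s["finger_force"])
E
python3 tilt.py
```

```text
side mirror [-17.6   0.1 -64.7] 0.76
side mirror_face [ -29.1   -1.4 -153.2] 0.63
wrist mirror [-12.6   0.9 -63. ] 0.87
wrist mirror_face [ -33.5    0.4 -153.5] 0.78
top mirror [-13.5  -2.3 -62.7] 0.39
top mirror_face [-3.520e+01 -1.000e-01 -1.535e+02] 0.65
side mirror [-16.3   2.5 -63.9] 0.56
side mirror_face [ -32.2   -1.  -154.2] 0.72
wrist mirror [-12.8  -1.5 -62. ] 0.66
top mirror [-13.4  -1.  -65.3] 0.61
top mirror_face [-3.390e+01  1.000e-01 -1.535e+02] 0.61
{'mirror': array([-13.48268954,  -0.42882853, -63.48121886]), 'mirror_face': array([-3.34743539e+01, -1.48603922e-01, -1.53465124e+02])}
16.95 [459.3 247.2 392.7] [-180.    -0.    30.6] 54.999720454216
```

send_rows([
  [[1.4, -15, 0], 5, 1],
  [[1.4, -23, 0], 8.2, 1],
  [[1.4, -23, 0], 8.2, 1],
  [[1.4, -23, 0], 8.2, 1],
  [[1.4, -23, 0], 8.2, 1],
  [[1.4, -23, 0], 8.2, 1],
  [[1.4, -23, 0], 8.2, 1],
  [[1.4, -23, 0], 8.2, 1],
  [[1.4, -23, 0], 8.2, 1],
  [[1.4, -23, 0], 8.2, 1],
  [[1.4, -23, 0], 8.2, 1],
])

```text
clock: 18.15
eef_pos: [474.6, 1.2, 392.8]
eef_rot: [3.141, 0.0, 2.058]
wrist_force: [-0.3, 0.3, -0.8]
finger_gap: 17.4
finger_force: 55.0
```

send_rows([
  [[1.4, -23, 0], 8.2, 1],
  [[1.4, -23, 0], 8.2, 1],
  [[1.4, -23, 0], 8.2, 1],
  [[1.4, -23, 0], 8.2, 1],
  [[1.4, -23, 0], 8.2, 1],
  [[1.0, -15, 0], 8.2, 1],
  [[0, -12, -8], 2.2, 1],
  [[0, -5, -10], 0, 1],
  [[0, 0, -10], 0, 1],
  [[0, 0, 0], 0, 1],
  [[0, 0, 0], 0, 1],
])

```text
clock: 19.25
eef_pos: [482.8, -144.3, 364.7]
eef_rot: [3.142, -0.0, 2.95]
wrist_force: [0.3, -0.7, -1.6]
finger_gap: 17.1
finger_force: 55.0
```

```bash
python3 tilt.py; python3 look.py 8 top,side,wrist view stand code lens mirror_face bush; python3 -c "
import cv2,numpy as np
a=cv2.imread('pics/side8.png')[100:280,230:400];b=cv2.imread('pics/top8.png')[90:270,290:460]
cv2.imwrite('pics/c8.png',cv2.resize(np.hstack([a,b]),None,fx=2.3,fy=2.3,interpolation=2))"
```

```text
side mirror [-10.8   1.1 -63.5] 0.59
side mirror_face [ -35.2    0.5 -153.1] 0.67
wrist mirror [-17.4  -3.6 -63.8] 0.96
wrist mirror_face [ -28.8    1.2 -152.4] 0.69
side mirror [-11.   -1.  -63.6] 0.53
side mirror_face [ -34.     2.8 -156.5] 0.83
wrist mirror [-14.   -3.1 -63.2] 0.66
wrist mirror_face [ -31.4    3.2 -153. ] 0.93
{'mirror': array([-12.49540773,  -2.02056732, -63.54001267]), 'mirror_face': array([ -32.67593658,    1.98564187, -153.04027101])}
20.05 [ 482.7 -144.9  364.6] [-180.   -0.  169.] 54.99970257282257
20.15 [ 482.7 -144.9  364.6] [-3.142 -0.     2.95 ] [-0.36  0.15  1.56 -0.    1.43 -1.74] [-0.1  0.4 -0.3] 17.305232629466133 54.999682903289795
top view [([513.5, -149.2, 114.9], 0.84)]
top stand [([597.2, -138.2, -3.7], 0.88)]
top code [([570.9, -141.5, 114.3], 0.79), ([513.6, 367.6, 152.7], 0.7)]
top lens [([704.1, -278.6, 197.2], 0.68)]
top mirror_face []
top bush []
side view []
side stand [([597.2, -135.3, -4.3], 0.83)]
side code [([572.0, -145.5, 113.2], 0.69)]
side lens [([704.1, -277.1, 196.0], 0.71)]
side mirror_face [([783.9, 81.3, -2.9], 0.63), ([572.8, -142.9, 112.9], 0.62)]
side bush [([569.3, -90.9, 14.0], 0.4)]
wrist view [([510.1, -150.0, 117.9], 0.7)]
wrist stand [([597.0, -138.7, 1.2], 0.77)]
wrist code []
wrist lens []
wrist mirror_face [([513.6, -152.4, 134.0], 0.83)]
wrist bush [([570.2, -94.5, 15.5], 0.89)]
```

View pics/c8.png

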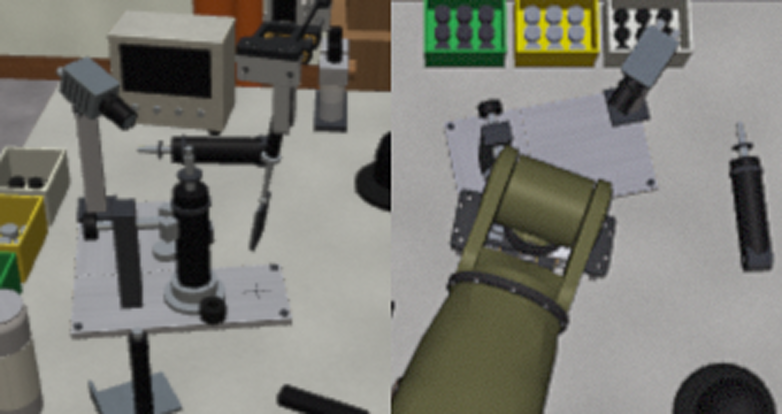

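send_rows([
  [[0, -0.5, -8], 0.5, 1],
  [[0, 0, -7], 0, 1],
  [[0, 0, -3], 0, 1],
  [[0, 0, 0], 0, 1],
  [[0, 0, 0], 0, 1],
  [[0, 0, 0], 0, 1],
])

```text
clock: 21.8
eef_pos: [482.8, -145.3, 346.9]
eef_rot: [-3.142, 0.0, 2.958]
wrist_force: [-0.4, -0.1, -1.5]
finger_gap: 17.5
finger_force: 55.0
```

```bash
python3 tilt.py; python3 look.py 9 wrist mirror_face view; python3 - <<'E'
from h import *
p=camera("wrist"); cv2.imwrite("pics/w9.png",cv2.resize(p["color"][100:340,180:460],None,fx=2.5,fy=2.5,interpolation=2))
E
```

```text
side mirror [-11.9   1.4 -60.9] 0.79
side mirror_face [ -35.1    2.4 -155. ] 0.83
wrist mirror [-16.1  -1.5 -62.8] 0.67
wrist mirror_face [ -32.7    0.8 -153.8] 0.92
side mirror [-12.5   0.6 -63.4] 0.5
side mirror_face [ -34.3    2.5 -157.3] 0.7
wrist mirror [-15.6  -2.2 -60.8] 0.6
wrist mirror_face [-16.3  -3.5 -63.8] 0.74
{'mirror': array([-14.04048821,  -0.43723328, -61.84392274]), 'mirror_face': array([ -33.49783569,    1.59164953, -154.38845766])}
22.6 [ 482.7 -145.3  346.6] [180.   -0.  169.5] 54.9997079372406
22.7 [ 482.7 -145.4  346.6] [-3.142  0.     2.958] [-0.37  0.16  1.58 -0.    1.39 -1.75] [ 0.4 -0.4 -1.4] 17.628241497810983 54.99974012374878
wrist mirror_face [([512.8, -151.4, 115.0], 0.57)]
wrist view [([514.9, -154.7, 117.8], 0.57)]
```

View pics/w9.png

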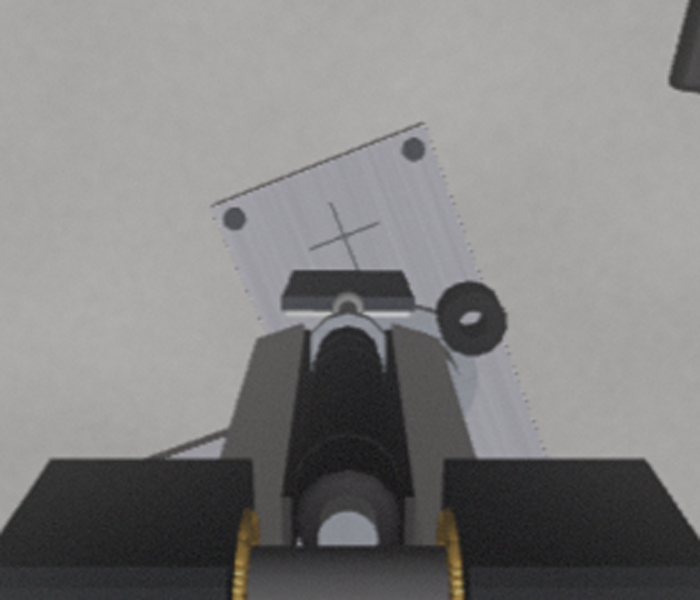

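```bash
python3 - <<'E'
from h import *
p=camera("wrist"); Mi=np.linalg.inv(p["camera_from_world"]); d=Mi[:3,:3]@[(317.2-p["cx"])/p["fx"],(194.8-p["cy"])/p["fy"],1]; o=Mi[:3,3]
c=o+d*(12-o[2])/d[2]; print(c)
if np.hypot(c[0]-515.2,c[1]+152)<7: print(sign_off())
E
```

```text
[ 515.23038916 -154.05859499   12.        ]
the job is handed in; nothing more can be done
None
```

The job is handed in. By the last camera check, the mirror is held steady about 2 mm from the spot above the cross, glass facing the damper and tilted up about 11°. The hand-in returned no verdict.

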